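Set the sprung length stop beside the glass lathe

ROBOT

A 6-joint arm with a two-finger parallel gripper is mounted at the origin on the work surface. World frame = base frame: x ahead of the robot, y to its left, z up, the work surface at z = 0. Lengths are in m, angles in rad, forces in N, time in s.
With the tool pointing down it reaches from about 0.4 to 0.825 m from the base axis. Payload 7 kg.
Tool frame: the origin (TCP) lies between the finger pads; the fingertips stand 25 mm ahead of it and the grasp point (between the pads) lies 6 mm ahead of it; z points along the fingers, y is the line along which they close (so a half turn about z gives the same grasp; the last joint's range is limited). The gripper opens to 88 mm and grips with 3 to 60 N. Pads are 19 mm wide; open, the fingers measure 130 mm over their backs; the gripper's body (78 mm by 193 mm) begins 47 mm behind the grasp point.
Start: joints at [-1.028, 0.359, 0.012, 0, -1.224, -0.288], TCP at [0.17, -0.653, 0.23] pointing down, gripper open.
Joint ranges: [-3.07, 3.07], [-1.43, 2.12], [-1.02, 1.25], [-3.03, 1.67], [-3.05, -0], [-3.03, 3.03]. Speed limits (rad/s): [2.39, 2.39, 3.01, 3.14, 3.14, 3.14].

INTERFACE

Orientations are given as a unit quaternion [w, x, y, z].
In Python, from station import env gives the robot as it stands. The module is installed in compiled form; this text tells all that it offers.
- The arm moves only by the shell command python3 -m pendant 'ROWS' [FORCE]. ROWS is JSON, a list that holds one entry, the list of rows, each a list of 7 numbers: the shift along the tool's x, y, z in cm, then the turn, a rotation vector about the tool's x, y, z in degrees, then the opening, from -1 (shut) to 1 (fully open). A call has 1 to 10 rows; each row shifts and turns the commanded pose from where the row before left it, along the tool's axes as they then stand; what a row does not reach is not made up. A row lasts 1/12 s, in which the tool goes at most 41.7 mm and 7.16 degrees, less where a joint would pass 70% of its speed; a pose out of reach is approached as far as the arm can. A call with a gripper value outside its range is refused whole. The fingers move at their own pace and stop on an object; FORCE is the grip in N (left out, the last holds). Time passes only in rows, so rows that do not move let the fingers close. It gives the time, the measured TCP pose, the force, the opening and the grip force at its end, in the units of the state.
- env.get_state(): the state, without advancing time (a new reading comes with each control period).
- env.snapshot(name): name is "side" or "top" or "wrist"; returns (picture, depth): 400x640x3 uint8, blue, green, red; 400x640 float32, m along the optical axis (not along the pixel's ray), 0 where there is no reading.
- env.camera_params(name): a dict with "intrinsics" (3x3 intrinsics, pixels), "dist_coeffs" ([k1, k2, p1, p2, k3] as OpenCV has them; the pictures are not rectified), "eye" and "orientation" of the camera in the world. Camera axes: x right, y up, looking along -z (the intrinsics and any distortion apply to the point x, -y, -z); pixel columns grow to the right and rows downward; lengths in m; the calibration is good to about 2 mm. A picture is of the moment at which its call begins: read the wrist's pose just before it. camera_params takes no time and is no camera call; for the wrist camera it gives the pose at the moment of the call.
- env.hand_in(): hands the job in; it is judged then, once.
The state is a dict: "time_s": time; "qpos": joint angles; "joint_velocities": joint speeds; "joint_torque": joint torques, N m; "position": TCP position; "tool_rot": TCP orientation; "wrist_force": force on the tool from outside, world axes, zero at the start; "moment": the same for the moment, N m; "width": finger opening in m; "gripper_force": force on a finger pad.
Only numpy, scipy, OpenCV 4.12 (cv2) and the standard library are available. Lean on these libraries where they do the work, as an engineer would, in place of code of your own. Each camera call takes 0.05 s, during which the arm holds its last target. There are 200 camera calls.

TASK

Set the sprung length stop on the glass bench for the next batch of tubes: tip its raised catch lever down onto the rack, and draw the slide out by its upright grip until its brass index is level with the point of the brass rider on the rail, within about half a centimetre. Let go and leave it held there by the catch; do not knock over or push about the glass beaker and the glass jar.

Things in the scene. Friction and masses are not known exactly. Their poses are not given: they have to be found in the camera images.
- gauge: The length stop, fixed to the bench: grey base rail 375 long (x -162 to +212), 60 wide, 30 high, scale on top. Origin on the table under the grip's home place; x points from there back under the heat shield, the slide draws out towards -x (at most 130; end stop, 50 high, at x -130 to -160). Two head cheeks (86 high, y +-24, x +75 to +89) carry the lever's shaft.
- shield_edge (a point): middle of the front lower edge of the flat steel heat shield, at gauge (8, 0), 140 above the table. The sheet is 90 wide (y +-45), 4 thick, and runs back from here to x +209. It overhangs the back of the grip at home: a gripper pointing straight down fouls it, one tilted some 40 degrees with its body towards -x does not.
- slide (a joint): how far the slide is drawn out, m; 0 = home, grows towards the gauge's -x. A spring pulls it home, 3 N at 0, about 9 N at 0.12, damped (60 N per m/s). With the lever down a sawtooth rack (6 mm pitch) lets it be drawn out but not go back by more than one tooth; overdrawn, it goes back only if the lever is raised.
- grip (a point): point for gripping on the slide's upright black plastic grip, a block 22 (x) by 16 (y) by 50 high, from 52 to 102 above the table; the point lies on its axis, 88 above the table. Pinch it across the gauge's y.
- index (a point): point of the slide's small brass index, which sticks out to the gauge's -y side of the slide, 42 above the table; x as the centre of the grip.
- rider: The brass rider on the gauge's -y flank, a block 14 by 10 by 32 with an upright pointer 4 wide reaching 60 above the table; it cannot be moved. Origin on the table under its pointer, axes as the gauge's. The slide is set when index has x = 0 in this frame.
- lever (a joint): angle of the catch lever, rad; about 1.9 = raised (it leans back past upright towards the gauge's +x and stays), 0 to 0.25 = down, catch on the rack (it lifts over each tooth); between them it falls to one side or the other (balance near 1.4).
- lever_knob (a point): centre of the black ball (18 diameter) at the end of the catch lever's round steel arm (7 thick, 60 long), 85 mm to the gauge's -y side, clear of the shield; about 125 above the table when raised.
- lever_pivot (a point): fixed point on the lever's hinge axis, where the arm starts, at gauge (82, -85) and 71 above the table; the axis lies along the gauge's y, and lowering swings the ball over the top towards the gauge's -x and down.
- beaker: loose glass beaker, 60 diameter, 75 high, origin under its centre
- jar: loose closed glass jar, 52 diameter, 70 high, origin under its centre

How it is judged:
On the way, in this order (a step that is already met when the one before it is completed fails the run):
1. the catch lever is down on the rack (value of joint lever below 0.35 rad), for 0.2 s.
2. the slide is drawn out to the rider (x of index in the frame of rider between -0.006 and 0.006 m and value of joint lever below 0.35 rad), for 0.2 s.
At the end, for the whole second after the job is handed in: the lever is down (below 0.35 rad) and the slide rests, held by the catch, with its index within 6 mm of the rider's pointer along the rail; beaker and jar neither tipped nor shifted by more than 30 mm (all of step 2 and velocity of joint slide between -0.01 and 0.01 m/s); the robot touches nothing.
It fails at once if the glass beaker is knocked over or pushed more than 30 mm (distance of beaker from where it was at the start of the episode above 0.03 m or angle between beaker's own z axis and vertical above 0.4 rad).
It fails at once if the glass jar is knocked over or pushed more than 30 mm (distance of jar from where it was at the start of the episode above 0.03 m or angle between jar's own z axis and vertical above 0.4 rad).
It also fails if it takes over 48 s, if anything falls off the work surface, if the arm or the gripper's body presses on something with over 40 N, if the wrist force passes 120 N, or if a joint passes its speed limit or range.

## Working session

There is one attempt and no reset: what is moved stays moved. The work goes in short steps, Python scripts to look and compute and a shell command to move; the robot and the scene stay as the last step left them, time stands still between calls to the robot, and variables do not carry over. Pictures are saved under pics/ and viewed, at most 15 in all, crops included, and the job is handed in when it is done.

```bash
mkdir -p pics
python3 - <<'E'
from station import env
import cv2,numpy as np
s=env.get_state(); print(s['time_s'],s['position'],s['tool_rot'],s['width'])
for n in ['side','top']:
    p=env.camera_params(n); print(n,np.round(p['intrinsics'],1).tolist(),np.round(p['dist_coeffs'],4),p['eye'],p['orientation'])
    im,d=env.snapshot(n); cv2.imwrite(f'pics/{n}0.png',im); np.save(f'{n}0.npy',d)
E
```

```text
0.0 [ 0.16997599 -0.65275623  0.22942573] [-1.69002992e-04 -1.26970606e-01  9.91906134e-01  8.11697624e-04] 0.08751876985402894
side [[432.6, 0.0, 319.9], [0.0, 432.6, 194.5], [0.0, 0.0, 1.0]] [-0.0715  0.      0.      0.      0.    ] [ 0.46299613 -0.475578    0.50313513] [ 0.87741912  0.47251727 -0.02862836 -0.07774024]
top [[420.1, 0.0, 314.1], [0.0, 420.1, 198.1], [0.0, 0.0, 1.0]] [0.0057 0.     0.     0.     0.    ] [0.41830281 0.09251055 0.84348029] [ 0.70757965  0.07393235 -0.07538191 -0.69870067]
```

View pics/top0.png

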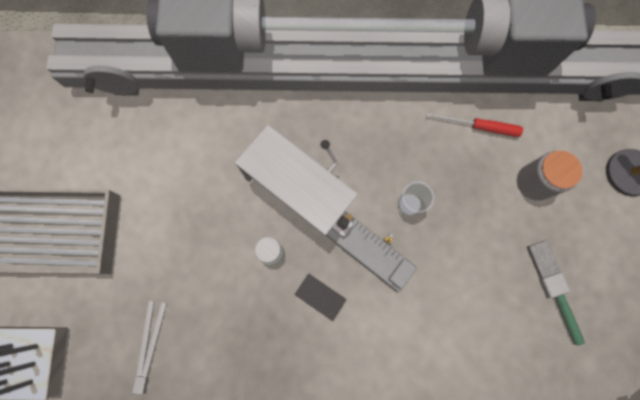

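View pics/side0.png

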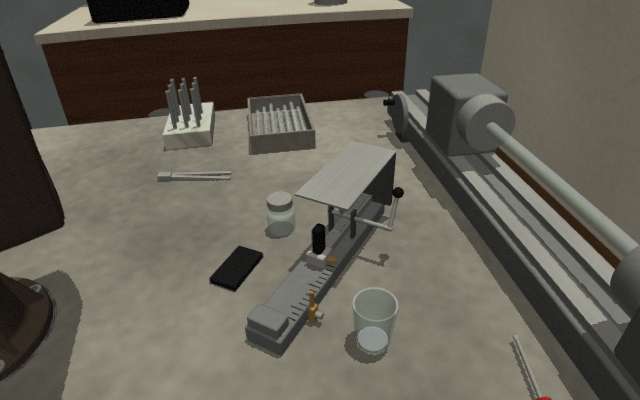

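Top view: shield corners are near (268,128), (237,165), (355,192) and (328,230), knob (325,145), rider (388,238), end stop (402,275), beaker (415,200), jar (268,251). Side view: knob (398,193), grip top (319,228), index (331,261), rider tip (311,291), beaker (375,320).

```bash
cat > h.py <<'E'
from station import env
import cv2,numpy as np
from scipy.spatial.transform import Rotation as R
def rot(q): return R.from_quat(np.roll(q,-1)).as_matrix()
def ray(n,px,p=None):
    p=p or env.camera_params(n)
    u=cv2.undistortPoints(np.array([[px]],float),np.array(p['intrinsics']),np.array(p['dist_coeffs']))[0,0]
    d=rot(p['orientation'])@np.array([u[0],-u[1],-1.]); return np.array(p['eye']),d
def onz(n,px,z,p=None):
    e,d=ray(n,px,p); return e+d*(z-e[2])/d[2]
def tri(a,pa,b,pb,A=None,B=None):
    e,d=ray(a,pa,A);f,g=ray(b,pb,B)
    t=np.linalg.lstsq(np.c_[d,-g],f-e,rcond=None)[0]; P=e+d*t[0];Q=f+g*t[1]
    return (P+Q)/2,np.linalg.norm(P-Q)
E
cat > m.py <<'E'
from h import *
np.set_printoptions(precision=4,suppress=True)
im=cv2.imread('pics/top0.png');d=np.load('top0.npy');sd=cv2.imread('pics/side0.png')
p=env.camera_params('top')
# height map -> shield mask
v,u=np.mgrid[0:400,0:640]
pts=np.c_[u.ravel(),v.ravel()].astype(float)
un=cv2.undistortPoints(pts[:,None],np.array(p['intrinsics']),np.array(p['dist_coeffs']))[:,0]
X=(np.c_[un[:,0],-un[:,1],-np.ones(len(un))]*d.ravel()[:,None])@rot(p['orientation']).T+p['eye']
X=X.reshape(400,640,3); 
roi=np.zeros((400,640),bool);roi[115:300,225:425]=1
m=(roi&(X[...,2]>.13)&(X[...,2]<.16)).astype(np.uint8)
c=max(cv2.findContours(m,0,1)[0],key=cv2.contourArea)
print('shield z',np.median(X[...,2][m>0]))
q=np.array([onz('top',k,.144,p)[:2] for k in c[:,0].astype(float)])
r=cv2.minAreaRect((q*1000).astype(np.float32));print(r);print(cv2.boxPoints(r))
cv2.imwrite('pics/m.png',cv2.resize(np.hstack([im[115:300,225:425],cv2.cvtColor(m*255,8)[115:300,225:425]]),None,fx=2,fy=2,interpolation=2)) 
print('knob',tri('top',(325,145),'side',(398,193)))
print('riderTip',tri('top',(391,235),'side',(311,291)))
for nm,lo,hi in [('beaker',(395,445),(175,225)),('jar',(250,290),(230,275))]:
    w=X[hi[0]:hi[1],lo[0]:lo[1]]; k=w[...,2]>.05; print(nm,k.sum(),np.median(w[k],0) if k.any() else 0)
print('beaker top',onz('top',(417,198),.075),'jar',onz('top',(268,250),.07))
print('beaker side base',onz('side',(372,345),.0))
# brass mask
for n,i in (('top',im),('side',sd)):
    h=cv2.cvtColor(i,cv2.COLOR_BGR2HSV); b=cv2.inRange(h,(10,110,60),(30,255,255))
    for s,ce in zip(*[cv2.connectedComponentsWithStats(b)[j] for j in (2,3)]):
        if 5<s[4]<500 : print(n,s,ce)
E
python3 m.py
python3 -c "
import cv2
a=cv2.imread('pics/top0.png')[120:300,225:445];b=cv2.imread('pics/side0.png')[180:350,240:420]
cv2.imwrite('pics/c.png',cv2.resize(a,(800,600*1) if 0 else None,fx=3.2,fy=3.2,interpolation=2))
cv2.imwrite('pics/d.png',cv2.resize(b,None,fx=3.3,fy=3.3,interpolation=2))"
```

```text
shield z 0.14429477086292075
((602.7711181640625, 124.21702575683594), (200.8422088623047, 91.3323745727539), 52.00363540649414)
[[504.9635  73.1928]
 [576.938   16.9676]
 [700.5787 175.2412]
 [628.6042 231.4665]]
knob (array([0.6715, 0.0735, 0.1221]), np.float64(0.0001815628623462377))
riderTip (array([ 0.5139, -0.0526,  0.0621]), np.float64(0.007395208489287916))
beaker 402 [ 0.5923 -0.1081  0.0699]
jar 511 [0.4862 0.1753 0.0703]
beaker top [ 0.5861 -0.1007  0.075 ] jar [0.4861 0.1752 0.07  ]
beaker side base [ 0.5849 -0.1107  0.    ]
top [632 167   8   7  46] [635.7391 170.2174]
top [347 215   3   4   8] [348.125 216.5  ]
top [385 238   6   4  15] [387.6667 239.2667]
side [327 256   9   8  57] [331.     259.9123]
side [308 290  10  33 194] [311.8041 307.7887]
```

View pics/c.png

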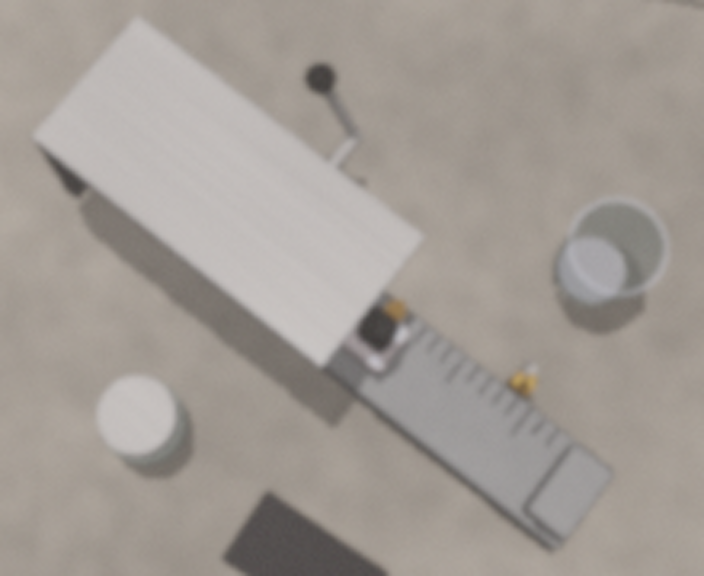

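View pics/d.png

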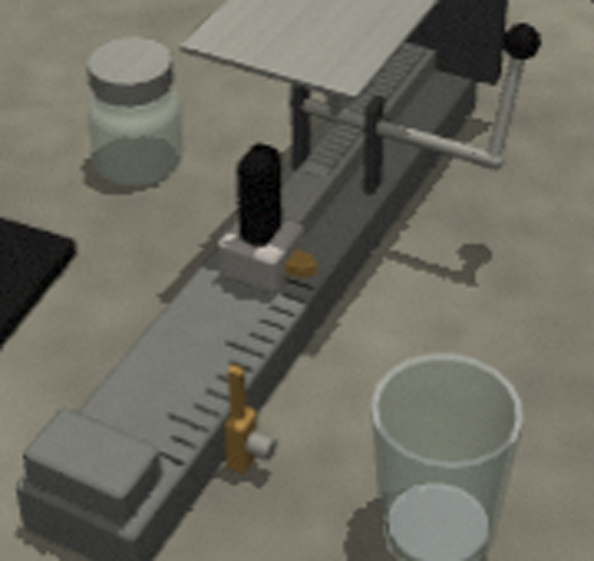

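Crops confirm it: top pointer tip is near px (388,237), index (351,215) and grip top (343,222). In the side view the pointer tip is at (311.5,291) and the index at (335,261). The slide is at home and the knob leans back. Next I'll put these in the gauge frame and check clearance to the lathe.

```bash
cat >> h.py <<'E'
O=np.array([.5360,.0388]);TH=np.radians(52.0)
EX=np.array([np.cos(TH),np.sin(TH)]);EY=np.array([-EX[1],EX[0]])
def g(P): P=np.asarray(P);r=P[:2]-O; return np.array([r@EX,r@EY,P[2]])*1000
def w(x,y,z): return np.r_[O+EX*x/1000+EY*y/1000,z/1000]
def toolmove(target):   # cm in present tool axes
    s=env.get_state(); return rot(s['tool_rot']).T@(np.array(target)-s['position'])*100
E
python3 - <<'E'
from h import *
np.set_printoptions(precision=1,suppress=True)
print('rider side',g(onz('side',(311.5,291),.06)),'top',g(onz('top',(388,237),.06)))
print('index side',g(onz('side',(335,261),.042)),'top',g(onz('top',(351,215),.042)))
print('grip top side',g(onz('side',(319,226),.102)),'top',g(onz('top',(343,222),.102)))
print('knob',g(tri('top',(325,145),'side',(398,193))[0]))
# independent check of the axis: end stop corners on top view (z .05)
for c in [(612,470),(558,550),(565,440),(527,525)]: print('stop',g(onz('top',(225+c[0]/3.2,120+c[1]/3.2),.05 if c[0]!=558 else .03)))
d=np.load('top0.npy')
for px in [(300,85),(300,60),(300,25),(400,85),(500,80),(520,40),(210,60)]:
    p=env.camera_params('top');e,r=ray('top',px,p);print(px,(e+r*d[px[1],px[0]])*1000)
for t in [(140,-85,190),(140,-85,140),(60,-85,140)]: print(t,w(*t)*1000,toolmove(w(*t)))
E
```

```text
rider side [-86.3 -35.8  60. ] top [-81.4 -35.7  60. ]
index side [  1.2 -27.9  42. ] top [ -1.2 -28.9  42. ]
grip top side [  1.   -1.1 102. ] top [  0.    1.7 102. ]
knob [110.8 -85.5 122.1]
stop [-156.5  -25.8   50. ]
stop [-162.1   28.3   30. ]
stop [-124.9  -22.7   50. ]
stop [-136.5   30.5   50. ]
(300, 85) [826.5 123.7  48. ]
(300, 60) [862.2 123.4  83.5]
(300, 25) [878.6 121.1 173.1]
(400, 85) [825.5 -80.2  55.3]
(500, 80) [ 830.8 -277.1   71.2]
(520, 40) [ 831.8 -251.4  207.3]
(210, 60) [830.6 288.4 133.3]
(140, -85, 190) [689.2  96.8 190. ] [-69.1  59.5   4. ]
(140, -85, 140) [689.2  96.8 140. ] [-69.1  59.4   9. ]
(60, -85, 140) [639.9  33.7 140. ] [-62.8  54.6   9. ]
```

```bash
python3 -m pendant '[[[0,0,0,0,0,-6.25,-1],[0,0,0,0,0,-6.25,-1],[0,0,0,0,0,-6.25,-1],[0,0,0,0,0,-6.25,-1],[0,0,0,0,0,-6.25,-1],[0,0,0,0,0,-6.25,-1],[-4,0,0,0,0,0,-1],[-4,0,0,0,0,0,-1],[-4,0,0,0,0,0,-1],[-4,0,0,0,0,0,-1]]]' && python3 -m pendant '[[[-4,0,0,0,0,0,-1],[-4,0,0,0,0,0,-1],[-4,0,0,0,0,0,-1],[-4,0,0,0,0,0,-1],[-4,0,0,0,0,0,-1],[-4,0,0,0,0,0,-1],[-4,0,0,0,0,0,-1],[-4,0,0,0,0,0,-1],[-4,0,0,0,0,0,-1],[-4,0,0,0,0,0,-1]]]'
python3 - <<'E'
from h import *
s=env.get_state();print(g(s['position']),rot(s['tool_rot']).T@np.r_[EY,0],s['qpos'],toolmove(w(145,-85,190)))
E
```

```text
time_s: 0.93
position: [0.2687, -0.5254, 0.2297]
tool_rot: [-0.0, -0.439, 0.899, 0.001]
wrist_force: [1.1, -0.3, 0.2]
width: 0.0265
gripper_force: 0.0
time_s: 1.77
position: [0.5148, -0.2094, 0.2303]
tool_rot: [-0.0, -0.439, 0.898, 0.0]
wrist_force: [1.1, -0.7, 0.5]
width: 0.0005
gripper_force: 0.0
[-208.63501305 -136.07948009  230.32617408] [-1.91320160e-03  9.99998158e-01  1.53152203e-04] [-3.40093943e-02  1.63294851e-01 -2.53805295e-01 -1.15887178e-04
 -1.15380849e+00 -6.27255576e-01] [-35.37312899   5.03966353   4.03409186]
```

```bash
python3 -m pendant '[[[-4,0.6,0,0,0,0,-1],[-4,0.6,0,0,0,0,-1],[-4,0.6,0,0,0,0,-1],[-4,0.6,0,0,0,0,-1],[-4,0.6,0,0,0,0,-1],[-4,0.6,0,0,0,0,-1],[-4,0.6,0,0,0,0,-1],[-4,0.6,0,0,0,0,-1],[-3.6,0.2,0,0,0,0,-1],[0,0,0,0,0,0,-1]]]' && python3 -m pendant '[[[0,0,2,0,0,0,-1],[0,0,3,0,0,0,-1],[0,0,3,0,0,0,-1],[0,0,1.4,0,0,0,-1],[0,0,0,0,0,0,-1]]]'
python3 - <<'E'
from h import *
s=env.get_state();print(g(s['position']),s['wrist_force'])
im,d=env.snapshot('side');cv2.imwrite('pics/s1.png',cv2.resize(im[60:360,200:520],None,fx=1.8,fy=1.8))
E
```

```text
time_s: 2.6
position: [0.6956, 0.1055, 0.2281]
tool_rot: [-0.001, -0.441, 0.898, 0.0]
wrist_force: [-0.8, -0.8, 0.1]
width: 0.0005
gripper_force: 0.0
time_s: 3.02
position: [0.6906, 0.0996, 0.1313]
tool_rot: [-0.004, -0.439, 0.899, 0.001]
wrist_force: [0.1, -0.2, -0.6]
width: 0.0006
gripper_force: 0.0
[143.10092855 -84.4079587  131.25197578] [ 0.12600671 -0.21794809 -0.64990084]
```

View pics/s1.png

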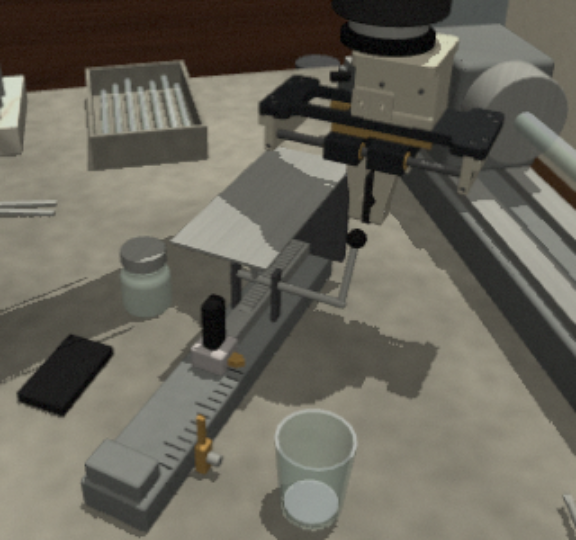

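The closed fingers stand just behind the knob, clear of the shield. I'll sweep towards gauge -x.

```bash
python3 -m pendant '[[[1,0,0,0,0,0,-1],[1,0,0,0,0,0,-1],[1,0,0,0,0,0,-1],[1,0,0,0,0,0,-1],[1,0,0,0,0,0,-1],[1,0,0,0,0,0,-1],[1,0,0,0,0,0,-1],[0.7,0,0,0,0,0,-1],[0,0,0,0,0,0,-1],[0,0,0,0,0,0,-1]]]'
python3 - <<'E'
from h import *
s=env.get_state();print(g(s['position']),s['wrist_force'])
im,d=env.snapshot('side');cv2.imwrite('pics/s2.png',cv2.resize(im[60:360,200:520],None,fx=1.8,fy=1.8))
E
```

```text
time_s: 3.9
position: [0.646, 0.0392, 0.1366]
tool_rot: [0.0, -0.439, 0.899, -0.0]
wrist_force: [0.3, -0.2, -0.2]
width: 0.0001
gripper_force: 0.0
[ 68.0777365  -86.4583286  136.62838757] [ 0.26200124 -0.23591854 -0.16280201]
```

View pics/s2.png

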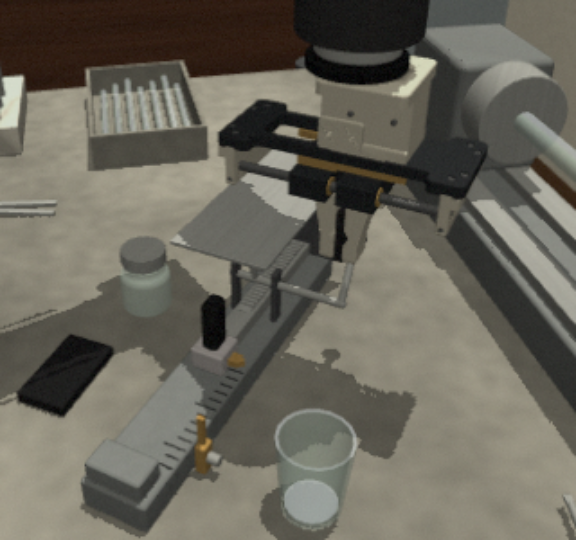

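The fingers hide the knob in this view. I'll check it from the wrist and top cameras together.

Run:
```python
from h import *
a,_=env.snapshot('wrist');b,_=env.snapshot('top')
a=cv2.resize(a,(400,250));b=cv2.resize(b[100:300,240:440],(400,400))
cv2.imwrite('pics/s3.png',np.hstack([cv2.copyMakeBorder(a,0,150,0,0,0),b]))
```

```text
(no output)
```

View pics/s3.png

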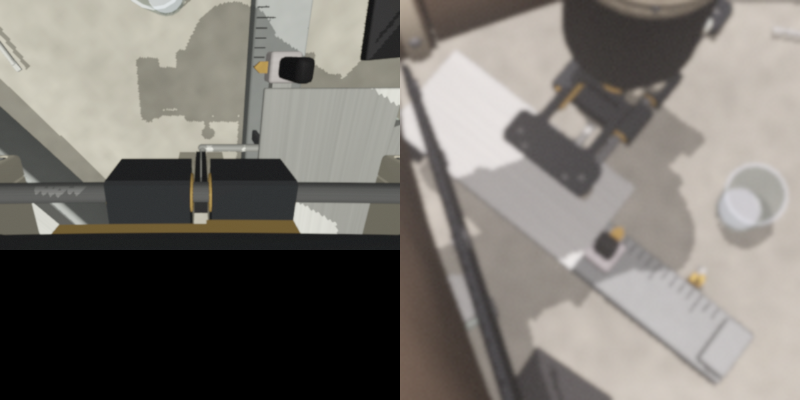

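```bash
cat >> h.py <<'E'
def proj(n,P,p=None):
    p=p or env.camera_params(n)
    c=rot(p['orientation']).T@(np.array(P)-p['eye'])*[1,-1,-1]
    return cv2.projectPoints(c[None],np.zeros(3),np.zeros(3),np.array(p['intrinsics']),np.array(p['dist_coeffs']))[0].ravel()
def lev(a,y=-85): return w(82+60*np.cos(a)*-1,y,71+60*np.sin(a))
E
python3 - <<'E'
from h import *
np.set_printoptions(precision=1,suppress=True)
def crop(q): return (q-[200,60])*1.8
print('pivot',crop(proj('side',w(82,-85,71))))
for a in (.1,.5,1,1.2,1.4,1.57,1.7,1.9,2.07): print(a,crop(proj('side',lev(a))),proj('wrist',lev(a))/1.6)
s=env.get_state();P=s['position']+rot(s['tool_rot'])[:,2]*.025
print('tip',crop(proj('side',P)),proj('wrist',P)/1.6, g(P), 'prev tip',crop(proj('side',w(143,-84.4,106))))
im=cv2.imread('pics/s2.png');cv2.imwrite('pics/s4.png',cv2.resize(im[180:380,260:440],None,fx=3,fy=3,interpolation=2))
E
```

```text
pivot [340.5 302.7]
0.1 [315.2 336.3] [202.9  91.9]
0.5 [319.8 310.2] [203.1 104.1]
1 [330.4 276.1] [203.2 134.3]
1.2 [335.6 264.1] [203.2 149.1]
1.4 [340.8 254. ] [203.2 164. ]
1.57 [345.1 247.1] [203.2 175.8]
1.7 [348.3 243.1] [203.1 183.8]
1.9 [352.8 239.1] [203. 194.]
2.07 [356.1 237.8] [202.9 200.4]
tip [339.5 274.3] [201.5 150.8] [ 68.8 -86.3 111.3] prev tip [366.1 236.5]
```

View pics/s4.png

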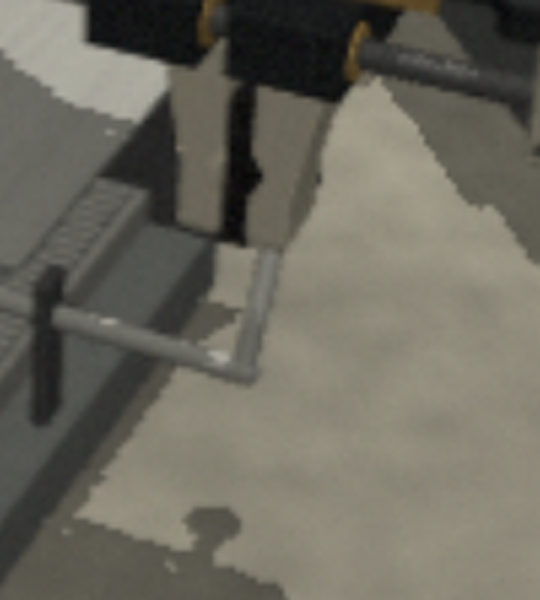

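Run:
```python
from h import *
np.set_printoptions(precision=1,suppress=True)
p=env.camera_params('side');im,d=env.snapshot('side')
s=env.get_state();print(s['time_s'],g(s['position']))
for c in [(195,100),(195,150),(195,200),(195,225),(240,200),(240,235),(275,150),(275,200),(275,240),(268,260),(262,290),(255,330),(250,370),(200,350)]:
    u=200+(260+c[0]/3)/1.8; v=60+(180+c[1]/3)/1.8
    z=d[int(round(v)),int(round(u))]; e,r=ray('side',(u,v),p); print(c,im[int(round(v)),int(round(u))],g(e+r*z))
```

```text
4.1 [ 68.8 -86.2 136.2]
(195, 100) [ 88 100 105] [ 56.2 -74.3 175.9]
(195, 150) [ 91 103 107] [ 57.1 -74.9 159.7]
(195, 200) [ 89 101 105] [ 55.7 -76.3 144.6]
(195, 225) [60 68 69] [ 57.8 -76.1 135. ]
(240, 200) [13 13 15] [ 58.8 -88.2 146.3]
(240, 235) [12 16 15] [ 58.8 -89.  134.9]
(275, 150) [ 87 100 104] [ 58.1 -97.1 165.5]
(275, 200) [ 88 101 106] [ 57.1 -98.6 150.4]
(275, 240) [ 89 101 105] [ 56.  -99.9 138.4]
(268, 260) [115 125 125] [ 95.1 -86.  102.6]
(262, 290) [112 120 119] [ 91.4 -86.2  94.1]
(255, 330) [85 90 90] [ 87.3 -86.4  82.1]
(250, 370) [89 94 96] [ 79.9 -88.3  72.8]
(200, 350) [106 115 115] [ 80.6 -72.   74.2]
```

Depth shows the fingertips at z≈0.133 rather than 0.111, so the sweep passed over the ball. I'll check whether that is a TCP offset or shorter fingers, using the wrist view (pivot seen at (202,149)·1.6, index (262,67)·1.6).

Run:
```python
from h import *
np.set_printoptions(precision=1,suppress=True)
for dz in (0,-.022):
    p=dict(env.camera_params('wrist'));p['eye']=np.array(p['eye'])-[0,0,dz]
    print(dz,p['eye'],'pivot',proj('wrist',w(82,-85,71),p)/1.6,'index',proj('wrist',w(0,-28.5,42),p)/1.6,'griptop -y-x edge',proj('wrist',w(-11,-8,102),p)/1.6,'shield corner',proj('wrist',w(8,-45,144),p)/1.6)
im=cv2.imread('pics/s3.png')
a,d=env.snapshot('wrist')
p=env.camera_params('wrist')
for c in [(265,95),(300,140),(200,152),(201,165)]:
    u,v=c[0]*1.6,c[1]*1.6; e,r=ray('wrist',(u,v),p);print(c,g(e+r*d[int(v),int(u)]))
```

```text
0 [ 0.6 -0.   0.3] pivot [202.5 146.6] index [254.9  66.1] griptop -y-x edge [298.7  55.8] shield corner [264.7  86.8]
-0.022 [ 0.6 -0.   0.3] pivot [202.4 139.1] index [250.5  65.1] griptop -y-x edge [288.4  55.6] shield corner [256.7  82.7]
(265, 95) [ 13.2 -44.5 144.8]
(300, 140) [ 45.  -17.3 144.9]
(200, 152) [ 59.1 -87.5 134.7]
(201, 165) [ 91.3 -86.6  94.9]
```

Pose is right, since the wrist view fits with no offset; the tips are simply short (about 3 mm ahead of the TCP). I'll go back over the ball and repeat the sweep lower.

```bash
python3 -m pendant '[[[0,0,-3,0,0,0,-1],[-2,0,0,0,0,0,-1],[-3,0,0,0,0,0,-1],[-2.8,0,0,0,0,0,-1],[0,0,0,0,0,0,-1],[0,0,2,0,0,0,-1],[0,0,2,0,0,0,-1],[0,0,0.6,0,0,0,-1],[0,0,0,0,0,0,-1],[0,0,0,0,0,0,-1]]]'
python3 - <<'E'
from h import *
np.set_printoptions(precision=1,suppress=True)
s=env.get_state();print(g(s['position']),s['wrist_force'])
p=env.camera_params('side');im,d=env.snapshot('side')
v,u=np.mgrid[60:260,330:480]
un=cv2.undistortPoints(np.c_[u.ravel(),v.ravel()].astype(float)[:,None],np.array(p['intrinsics']),np.array(p['dist_coeffs']))[:,0]
X=(np.c_[un[:,0],-un[:,1],-np.ones(len(un))]*d[60:260,330:480].ravel()[:,None])@rot(p['orientation']).T+p['eye']
G=np.array([g(k) for k in X])
k=(G[:,0]>125)&(G[:,0]<145)&(abs(G[:,1]+85)<16)&(G[:,2]>85);print('finger tip z',np.percentile(G[k,2],[0,1,5]),k.sum())
k=(abs(G[:,0]-146)<60)&(abs(G[:,1]+85)<110)&(G[:,2]>147)&(abs(G[:,1]+85)>25)&(G[:,1]<-46);print('body low z',np.percentile(G[k,2],[0,1,5]),k.sum())
k=(abs(G[:,0]-106)<18)&(abs(G[:,1]+85)<12)&(G[:,2]>108)&(im[60:260,330:480].max(2).ravel()<45);print('knob',k.sum(),G[k].mean(0))
E
```

```text
time_s: 4.98
position: [0.6942, 0.1011, 0.1205]
tool_rot: [-0.0, -0.439, 0.898, -0.0]
wrist_force: [-0.3, -0.8, 1.3]
width: 0.0003
gripper_force: 0.0
[146.5 -86.3 120.5] [-0.3 -0.8  1.3]
finger tip z [115.7 118.3 121.5] 635
body low z [178.  187.1 195.1] 3806
knob 868 [107.  -85.4 261.8]
```

```bash
python3 -m pendant '[[[0,0,0.7,0,0,0,-1],[1,0,0,0,0,0,-1],[1,0,0,0,0,0,-1],[1,0,0,0,0,0,-1],[1,0,0,0,0,0,-1],[1,0,0,0,0,0,-1],[1,0,0,0,0,0,-1],[1,0,0,0,0,0,-1],[0.6,0,0,0,0,0,-1],[0,0,0,0,0,0,-1]]]'
python3 -m pendant '[[[0,0,0,0,0,0,-1],[0,0,0,0,0,0,-1],[0,0,0,0,0,0,-1],[0,0,0,0,0,0,-1]]]'
cat > look.py <<'E'
from h import *
def cloud(n,box):  # pixels -> gauge mm, box=(r0,r1,c0,c1)
    p=env.camera_params(n);im,d=env.snapshot(n);a,b,c,e=box
    v,u=np.mgrid[a:b,c:e]
    un=cv2.undistortPoints(np.c_[u.ravel(),v.ravel()].astype(float)[:,None],np.array(p['intrinsics']),np.array(p['dist_coeffs']))[:,0]
    X=(np.c_[un[:,0],-un[:,1],-np.ones(len(un))]*d[a:b,c:e].ravel()[:,None])@rot(p['orientation']).T+p['eye']
    r=X[:,:2]-O
    return np.c_[r@EX,r@EY,X[:,2]]*1000,im[a:b,c:e].reshape(-1,3),im
E
python3 - <<'E'
from look import *
np.set_printoptions(precision=1,suppress=True)
s=env.get_state();print(g(s['position']),s['wrist_force'])
G,c,im=cloud('side',(150,300,330,440))
k=(abs(G[:,1]+85)<15)&(G[:,2]>55)&(G[:,2]<105)&(G[:,0]>0)&(G[:,0]<130)
for b in range(0,130,10):
    j=k&(G[:,0]>=b)&(G[:,0]<b+10)
    if j.any(): print(b,j.sum(),G[j].mean(0),c[j].mean(0))
E
```

```text
time_s: 5.87
position: [0.6464, 0.0399, 0.1136]
tool_rot: [-0.0, -0.439, 0.899, 0.0]
wrist_force: [-0.3, -0.4, -0.3]
width: 0.0003
gripper_force: 0.0
time_s: 6.2
position: [0.6475, 0.0415, 0.1132]
tool_rot: [-0.0, -0.439, 0.898, 0.0]
wrist_force: [-0.8, -0.0, 0.5]
width: -0.0002
gripper_force: 0.0
[ 70.8 -86.2 113.2] [-0.8 -0.   0.5]
10 78 [ 16.4 -85.3  84. ] [22.2 24.4 25.4]
20 33 [ 22.9 -87.1  87.2] [20.3 22.4 23. ]
30 9 [ 36.8 -85.7  81.2] [70.7 75.8 76.2]
40 15 [ 44.7 -85.8  79.6] [86.3 92.7 93.1]
50 17 [ 54.7 -85.5  77.6] [89.1 96.8 96.9]
60 17 [ 64.6 -85.7  75.9] [86.5 93.5 94.1]
70 41 [ 77.3 -79.9  73. ] [90.1 97.  97.3]
80 16 [ 81.7 -80.3  73.9] [ 99.4 106.7 107.5]
```

The lever is down: its arm runs from the pivot to a knob near gauge (20,-86,85), about 0.15 rad. Next I'll lift, move over, open partly and tilt.

```bash
python3 -m pendant '[[[0,0,-3.5,0,0,0,-1],[0,0,-3.5,0,0,0,-1],[0,0,-3.5,0,0,0,-1],[0,0,-3,0,0,0,-1],[3.5,1.8,0,0,0,0,0.2],[3.5,1.8,0,0,0,0,0.2],[3.5,1.8,0,0,0,0,0.2],[3.5,1.8,0,0,0,0,0.2],[2,1.4,0,0,0,0,0.2],[0,0,0,0,0,0,0.2]]]'
python3 -m pendant '[[[0,0,0,0,-6.3,0,0.2],[0,0,0,0,-6.3,0,0.2],[0,0,0,0,-6.3,0,0.2],[0,0,0,0,-6.3,0,0.2],[0,0,0,0,-6.3,0,0.2],[0,0,0,0,-6.3,0,0.2],[0,0,0,0,-6.3,0,0.2],[0,0,0,0,0,0,0.2],[0,0,0,0,0,0,0.2]]]'
python3 - <<'E'
from h import *
np.set_printoptions(precision=3,suppress=True)
s=env.get_state();T=rot(s['tool_rot'])
print(g(s['position']),s['qpos'],s['width'])
B=np.array([[*EX,0],[*EY,0],[0,0,1]]);print(B@T)
z=T[:,2]
for back in (.1,0): print(toolmove(w(0,0,88)+z*(.015-back)), 'if nominal',toolmove(w(0,0,88)-z*(.006+back)))
E
```

```text
time_s: 7.08
position: [0.4771, -0.0336, 0.2491]
tool_rot: [0.001, -0.439, 0.899, 0.0]
wrist_force: [-0.6, -0.0, 0.4]
width: 0.0349
gripper_force: 0.0
time_s: 7.83
position: [0.481, -0.0356, 0.2475]
tool_rot: [0.337, -0.404, 0.835, 0.164]
wrist_force: [0.2, -0.7, -0.3]
width: 0.0524
gripper_force: 0.0
[-92.513  -2.479 247.507] [-0.311 -0.024 -0.354 -0.824 -1.091 -0.017] 0.052429437953720646
[[-0.72   0.006  0.694]
 [ 0.006  1.    -0.002]
 [-0.694  0.002 -0.72 ]]
[4.421 0.261 9.401] if nominal [4.421 0.261 7.301]
[ 4.421  0.261 19.401] if nominal [ 4.421  0.261 17.301]
```

```bash
python3 -m pendant '[[[2.2,0.15,2,0,0,0,0.2],[2.2,0.1,2.5,0,0,0,0.2],[0,0,2.5,0,0,0,0.2],[0,0,0,0,0,0,0.2],[0,0,0,0,0,0,0.2]]]'
python3 - <<'E'
from look import *
np.set_printoptions(precision=1,suppress=True)
s=env.get_state();T=rot(s['tool_rot']);B=np.array([[*EX,0],[*EY,0],[0,0,1]])
G,c,im=cloud('side',(60,320,230,440))
L=(G-g(s['position']))@(B@T)   # tool-frame mm
k=(abs(L[:,0])<14)&(abs(L[:,1])<60)&(L[:,2]>-40)&(L[:,2]<45)
for sg in (-1,1):
    j=k&(L[:,1]*sg>15); print(sg,j.sum(),'tip z',np.percentile(L[j,2],[90,97,100]),'y',np.percentile(L[j,1],[2,98]),'x',np.percentile(L[j,0],[2,98]))
z=T[:,2];print(g(s['position']),toolmove(w(0,0,88)+z*.015))
E
```

```text
time_s: 8.25
position: [0.4896, -0.0154, 0.1667]
tool_rot: [0.335, -0.409, 0.832, 0.166]
wrist_force: [-0.1, -0.9, 0.5]
width: 0.0523
gripper_force: 0.0Traceback (most recent call last):
  File "<stdin>", line 8, in <module>
    return _quantile_unchecked(
        a, q, axis, out, overwrite_input, method, keepdims, weights)
    return _ureduce(a,
                    func=_quantile_ureduce_func,
    ...<5 lines>...
                    overwrite_input=overwrite_input,
                    method=method)
    r = func(a, **kwargs)
    result = _quantile(arr,
                       quantiles=q,
    ...<2 lines>...
                       out=out,
                       weights=wgt)
    slices_having_nans = np.isnan(arr[-1, ...])
                                  ~~~^^^^^^^^^
IndexError: index -1 is out of bounds for axis 0 with size 0
```

Run:
```python
from look import *
np.set_printoptions(precision=1,suppress=True)
s=env.get_state();T=rot(s['tool_rot']);B=np.array([[*EX,0],[*EY,0],[0,0,1]])
G,c,im=cloud('side',(60,320,230,440))
cv2.imwrite('pics/s5.png',im)
L=(G-g(s['position']))@(B@T);k=(abs(L[:,0])<40)&(abs(L[:,1])<100)&(L[:,2]>-80)&(L[:,2]<60)
for b in range(-80,60,10):
    j=k&(L[:,2]>=b)&(L[:,2]<b+10)
    if j.any():print(b,j.sum(),L[j].min(0),L[j].max(0))
print(proj('side',s['position']),g(s['position']),toolmove(w(0,0,88)+T[:,2]*.015))
```

```text
-80 77 [-35.2 -89.  -80. ] [ 36.8  -7.5 -70. ]
-70 166 [-38.2 -89.2 -69.9] [ 39.8 -87.4 -61.9]
[288.9 215.7] [-71.5   2.6 167.7] [ 0.4 -0.2 12.3]
```

View pics/s5.png

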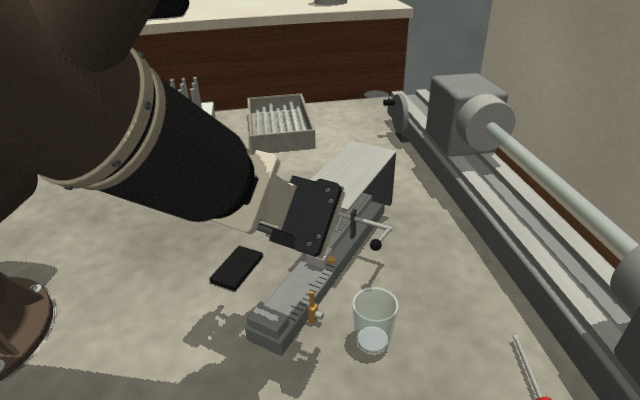

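Lever knob is now low at (376,244), and the index is still visible at (331,261). The body front measures 62 mm behind the TCP, so the true grasp point is 15 mm behind the TCP. I'll advance and pinch.

```bash
python3 -m pendant '[[[0.4,-0.2,2,0,0,0,0.2],[0,0,3,0,0,0,0.2],[0,0,3,0,0,0,0.2],[0,0,2.5,0,0,0,0.2],[0,0,1.5,0,0,0,0.2],[0,0,0,0,0,0,0.2],[0,0,0,0,0,0,0.2]]]' 30
python3 - <<'E'
from h import *
np.set_printoptions(precision=2,suppress=True)
s=env.get_state();T=rot(s['tool_rot']);print(g(s['position']-T[:,2]*.015),s['wrist_force'],toolmove(w(0,0,88)+T[:,2]*.015))
E
python3 -m pendant '[[[0,0,0,0,0,0,-1],[0,0,0,0,0,0,-1],[0,0,0,0,0,0,-1],[0,0,0,0,0,0,-1],[0,0,0,0,0,0,-1],[0,0,0,0,0,0,-1]]]' 30
```

```text
time_s: 8.93
position: [0.5409, 0.0454, 0.0789]
tool_rot: [0.337, -0.408, 0.832, 0.165]
wrist_force: [-0.4, 0.7, 0.4]
width: 0.0525
gripper_force: 0.0
[-2.19  0.14 89.7 ] [-0.39  0.74  0.45] [-0.04 -0.01  0.27]
time_s: 9.43
position: [0.5408, 0.0449, 0.0789]
tool_rot: [0.338, -0.407, 0.833, 0.165]
wrist_force: [-0.2, -0.4, 0.3]
width: 0.0179
gripper_force: 0.0
```

```bash
python3 -m pendant '[[[0,0,0,0,0,0,-1],[0,0,0,0,0,0,-1],[0,0,0,0,0,0,-1]]]' 30
python3 - <<'E'
from look import *
np.set_printoptions(precision=1,suppress=True)
for n in ('wrist','side','top'):
    p=env.camera_params(n)
    print(n,'pred rider tip px',proj(n,w(-84,-36,60)),'index',proj(n,w(0,-28.5,42)))
    G,c,im=cloud(n,(0,400,0,640)); 
    b=cv2.inRange(cv2.cvtColor(im,cv2.COLOR_BGR2HSV),(10,110,50),(30,255,255))
    N,lab,st,ce=cv2.connectedComponentsWithStats(b)
    G=G.reshape(400,640,3)
    for i in range(1,N):
        q=G[lab==i]
        m=np.median(q,0)
        if st[i,4]>6 and abs(m[1])<80 and -140<m[0]<60 and m[2]<90: print(st[i],m,q.min(0),q.max(0))
    if n=='wrist': cv2.imwrite('pics/w1.png',im)
E
```

```text
time_s: 9.68
position: [0.5406, 0.0452, 0.0788]
tool_rot: [0.337, -0.407, 0.833, 0.165]
wrist_force: [-3.6, -2.0, 5.1]
width: 0.0155
gripper_force: 30.0
wrist pred rider tip px [194.5  92.6] index [266.3 187.8]
[ 178    0   48   92 2702] [-88.7 -35.3  43.3] [-158.1  -41.7   21.3] [-80.5  -0.8 133.7]
[264 182  24  20 395] [ -3.1 -22.7  46.4] [-158.1  -29.8   41. ] [  5.5  -0.8 133.7]
side pred rider tip px [312.5 290. ] index [335.  261.6]
[327 260   5   4  15] [ -6.8 -21.2  43.9] [-91.3 -69.6  41.6] [ -4.5 -17.6 132.4]
[308 290  10  33 196] [-90.6 -37.7  30. ] [-450.3 -259.2    1.1] [-59.8 -17.5 503.1]
top pred rider tip px [389.2 237.7] index [350.4 214.8]
```

View pics/w1.png

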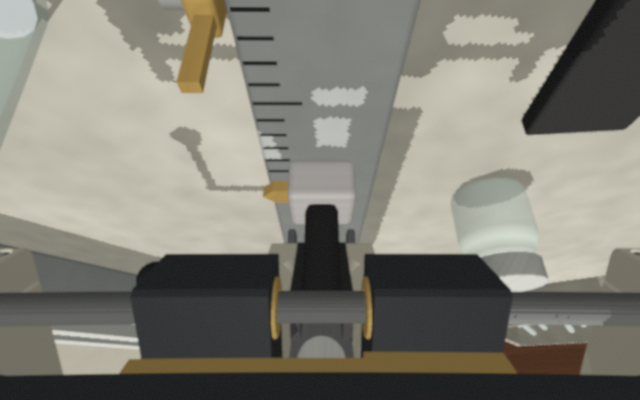

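Wrist view: the rider pointer's top face is at about (191,86), the index point at (264,191), and the grip is between the fingers.

Run:
```python
from h import *
np.set_printoptions(precision=1,suppress=True)
p=env.camera_params('wrist');print('eye',g(p['eye']))
for px in [(191,80),(191,86),(191,93),(180,86),(203,86)]: print(px,g(onz('wrist',px,.060)))
for px in [(264,191),(264,186),(264,196)]: print('idx',px,g(onz('wrist',px,.042)))
s=env.get_state();T=rot(s['tool_rot']);print(g(s['position']-T[:,2]*.015))
im=cv2.imread('pics/w1.png');a=im[60:110,165:220];b=im[165:215,245:300]
cv2.imwrite('pics/w2.png',cv2.resize(np.hstack([a,b]),None,fx=7,fy=7,interpolation=0))
```

```text
eye [-158.1   -0.8  133.7]
(191, 80) [-88.6 -35.5  60. ]
(191, 86) [-86.4 -36.2  60. ]
(191, 93) [-83.8 -37.   60. ]
(180, 86) [-86.4 -39.2  60. ]
(203, 86) [-86.5 -32.9  60. ]
idx (264, 191) [  3.3 -30.1  42. ]
idx (264, 186) [ -1.9 -29.4  42. ]
idx (264, 196) [  8.7 -30.9  42. ]
[-2.6  0.3 89.5]
```

View pics/w2.png

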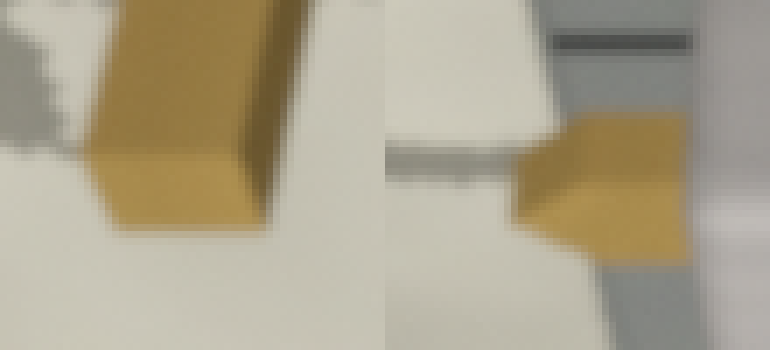

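Pointer face centre is about gauge x -86. Both camera views put the draw at about 86 mm. I'll draw 80 mm first and then re-measure.

```bash
python3 -m pendant '[[[0.36,0,-0.35,0,0,0,-1],[0.72,0,-0.69,0,0,0,-1],[0.72,0,-0.69,0,0,0,-1],[0.72,0,-0.69,0,0,0,-1],[0.72,0,-0.69,0,0,0,-1],[0.72,0,-0.69,0,0,0,-1],[0.72,0,-0.69,0,0,0,-1],[0.72,0,-0.69,0,0,0,-1],[0.36,0,-0.35,0,0,0,-1],[0,0,0,0,0,0,-1]]]' 40
cat > meas.py <<'E'
from look import *
np.set_printoptions(precision=1,suppress=True)
s=env.get_state();T=rot(s['tool_rot']);print(g(s['position']-T[:,2]*.015),s['wrist_force'],s['width'])
p=env.camera_params('wrist');G,c,im=cloud('wrist',(0,400,0,640))
b=cv2.inRange(cv2.cvtColor(im,cv2.COLOR_BGR2HSV),(10,110,50),(30,255,255));b[240:]=0
N,lab,st,ce=cv2.connectedComponentsWithStats(b);G=G.reshape(400,640,3)
for i in range(1,N):
    if st[i,4]>20:
        v,u=np.where(lab==i);j=u<=u.min()+1; k=v>=v.max()-1
        print(st[i],'left cols rows',v[j].min(),v[j].max(),'bottom rows',v.max(),'cols',u[k].min(),u[k].max(),np.median(G[lab==i],0))
import os
n=len(os.listdir('pics'));cv2.imwrite(f'pics/meas{n}.png',cv2.resize(im[60:260,180:380],None,fx=3,fy=3,interpolation=0));print(n)
E
python3 meas.py
```

```text
time_s: 10.67
position: [0.492, -0.0171, 0.0788]
tool_rot: [0.338, -0.407, 0.832, 0.166]
wrist_force: [1.3, 4.7, 3.4]
width: 0.0158
gripper_force: 40.0
[-81.6   0.3  89.5] [1.3 4.7 3.4] 0.015800816978610528
[ 238  112   22  104 1406] left cols rows 148 213 bottom rows 215 cols 240 250 [-90.3 -36.5  32.5]
[264 181  23  21 393] left cols rows 188 196 bottom rows 201 cols 274 286 [-82.4 -22.6  46.2]
12
```

Run:
```python
from h import *
np.set_printoptions(precision=1,suppress=True)
print('pointer +x edge',g(onz('wrist',(245,216),.060)))
for z,r in ((.042,192.5),(.045,197),(.046,197),(.039,188),(.038,188)): print(z,r,g(onz('wrist',(264,r),z)))
print('grip pt pred',proj('wrist',w(-83,-36,60)))
```

```text
pointer +x edge [-83.2 -36.7  60. ]
0.042 192.5 [-74.  -30.3  42. ]
0.045 197 [-74.6 -30.   45. ]
0.046 197 [-76.4 -29.7  46. ]
0.039 188 [-73.5 -30.6  39. ]
0.038 188 [-71.8 -30.9  38. ]
grip pt pred [246.6 216.2]
```

View pics/meas12.png

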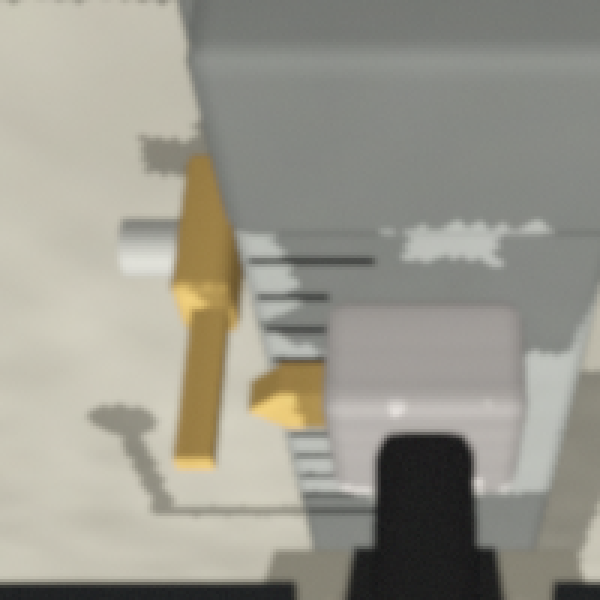

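```bash
cat > dep.py <<'E'
from look import *
np.set_printoptions(precision=1,suppress=True)
def run():
    G,c,im=cloud('wrist',(0,400,0,640))
    b=cv2.inRange(cv2.cvtColor(im,cv2.COLOR_BGR2HSV),(10,110,50),(30,255,255));b[240:]=0
    b=b.ravel()>0; G=G[b]
    i=(G[:,1]>-31.5)&(G[:,1]<-17)&(G[:,2]>36)&(G[:,2]<52); r=(G[:,1]<-32.5)&(G[:,1]>-42)&(G[:,2]>20)
    print('index x pct',np.percentile(G[i,0],[1,5,50,95,99]),'z',np.percentile(G[i,2],[1,50,99]))
    t=i&(G[:,1]<-27.5);print('index tip',t.sum(),G[t].mean(0),G[t].min(0),G[t].max(0))
    t=r&(G[:,2]>58.5);print('rider top',t.sum(),G[t].mean(0),G[t].min(0),G[t].max(0))
    t=r&(G[:,2]>40)&(G[:,2]<57);print('rider -x face',t.sum(),G[t].mean(0),G[t].std(0))
run()
G,c,im=cloud('side',(200,340,260,380));b=cv2.inRange(cv2.cvtColor(im,cv2.COLOR_BGR2HSV),(10,110,50),(30,255,255))
st=cv2.connectedComponentsWithStats(b)[2];print(st[(st[:,4]>5)])
E
python3 dep.py
```

```text
index x pct [-85.1 -84.7 -82.1 -75.3 -73.8] z [40.9 46.3 47.5]
index tip 35 [-79.6 -28.5  44.7] [-80.9 -29.6  41.6] [-77.9 -27.6  47.3]
rider top 82 [-88.3 -35.9  60.1] [-90.1 -38.7  58.5] [-86.  -33.2  61.5]
rider -x face 348 [-88.7 -36.   48.7] [0.5 1.6 4.9]
[[     0      0    640    400 247516]
 [   261     18    147     82   6134]
 [    43     41     53     49    940]
 [   353     95     11      4     15]
 [   306    101      8      2     12]
 [   318    100      5      2      6]
 [   242    106      5      2      6]
 [   495    148    125    120   1237]
 [   303    243      7      8     25]
 [   288    293      4      7     19]
 [   309    314      8      9     49]]
```

Depth gives index about -79.6 and rider about -86.5 (faces at -88.7 plus 2). I'll draw 9 mm more, so that dropping back by up to one tooth stays within tolerance.

```bash
python3 -m pendant '[[[0.22,0,-0.21,0,0,0,-1],[0.22,0,-0.21,0,0,0,-1],[0.21,0,-0.2,0,0,0,-1],[0,0,0,0,0,0,-1],[0,0,0,0,0,0,-1],[0,0,0,0,0,0,-1],[0,0,0,0,0,0,-1]]]' 40
python3 dep.py; python3 meas.py
```

```text
time_s: 11.4
position: [0.4868, -0.0236, 0.0788]
tool_rot: [0.338, -0.407, 0.832, 0.166]
wrist_force: [2.9, 7.7, 3.8]
width: 0.0159
gripper_force: 40.0
index x pct [-93.5 -93.1 -90.1 -82.6 -80.8] z [41.2 46.5 47.5]
index tip 35 [-87.9 -28.5  44.8] [-89.4 -29.6  42.1] [-86.4 -27.7  47.3]
rider top 72 [-88.4 -35.8  60.1] [-90.2 -38.5  58.6] [-85.8 -33.3  61.2]
rider -x face 319 [-88.7 -36.   48.7] [0.6 1.5 4.9]
[[     0      0    640    400 247657]
 [   255     18    154     81   6313]
 [    42     41     44     42    683]
 [   356     96      4      3      6]
 [   361     96      3      2      6]
 [   310    100     11      2     12]
 [   495    148    125    120   1236]
 [   300    248      7      8     25]
 [   284    298      4      6     19]]
[-89.9   0.3  89.5] [2.4 7.5 4.1] 0.015459619290929039
[ 242  123   20  100 1278] left cols rows 149 221 bottom rows 222 cols 243 253 [-91.1 -36.6  32.6]
[264 182  24  21 393] left cols rows 188 196 bottom rows 202 cols 276 287 [-90.1 -22.4  46.4]
13
```

Now I'll open, let it settle and back off along the tool axis.

```bash
python3 -m pendant '[[[0,0,0,0,0,0,-0.5],[0,0,0,0,0,0,-0.2],[0,0,0,0,0,0,0.2],[0,0,0,0,0,0,0.2],[0,0,0,0,0,0,0.2],[0,0,0,0,0,0,0.2]]]' 
python3 dep.py; python3 meas.py
```

```text
time_s: 12.05
position: [0.4861, -0.0251, 0.078]
tool_rot: [0.337, -0.407, 0.833, 0.165]
wrist_force: [0.7, -0.4, -0.1]
width: 0.0492
gripper_force: 0.0
index x pct [-90.6 -90.2 -87.6 -80.8 -79.8] z [41.4 46.2 47.5]
index tip 36 [-85.2 -28.4  44.7] [-87.  -29.7  41.7] [-82.6 -27.5  47.2]
rider top 69 [-88.4 -36.   60. ] [-90.2 -38.5  58.5] [-85.5 -33.2  61.6]
rider -x face 315 [-88.6 -36.   48.7] [0.6 1.6 4.9]
[[     0      0    640    400 247843]
 [   255     18    154     85   6261]
 [    42     42     45     33    599]
 [    52     76      8      7     26]
 [   354     96     10      3     11]
 [   496    148    124    120   1228]]
[-91.4  -0.1  88.8] [-0.1 -0.1 -0.3] 0.05210415690195824
[ 243  126   21   99 1260] left cols rows 156 224 bottom rows 224 cols 244 254 [-91.  -36.6  32.4]
[266 188  23  19 362] left cols rows 193 201 bottom rows 206 cols 275 288 [-87.6 -22.7  46.3]
14
```

```bash
python3 -m pendant '[[[0,0,-2,0,0,0,0.2],[0,0,-4,0,0,0,0.2],[0,0,-4,0,0,0,0.2],[0,0,-4,0,6,0,0.2],[0,0,0,0,7,0,0.2],[0,0,0,0,7,0,0.2],[0,0,0,0,7,0,0.2],[0,0,0,0,7,0,0.2],[0,0,0,0,7,0,0.2],[0,0,0,0,3,0,0.2]]]'
python3 - <<'E'
from h import *
np.set_printoptions(precision=3,suppress=True)
s=env.get_state();T=rot(s['tool_rot']);print(g(s['position']),T)
p=env.camera_params('wrist');print('cam in tool',T.T@(np.array(p['eye'])-s['position']),'view dir in tool',T.T@rot(p['orientation'])@[0,0,-1.],g(p['eye']))
for n in('wrist','side'): print(n,proj(n,w(-86,-36,60)),proj(n,w(-85,-30,44)))
E
```

```text
time_s: 13.03
position: [0.4255, -0.101, 0.1783]
tool_rot: [0.018, -0.441, 0.897, 0.011]
wrist_force: [0.2, 0.3, -0.5]
width: 0.0526
gripper_force: 0.0
[-178.158    1.023  178.289] [[-0.611 -0.791  0.023]
 [-0.791  0.611  0.035]
 [-0.042  0.003 -0.999]]
cam in tool [ 0.081 -0.001 -0.155] view dir in tool [-0.3   -0.     0.954] [-265.967   -0.603  329.929]
wrist [278.97  286.265] [287.382 277.295]
side [311.751 290.914] [308.808 296.967]
```

```bash
python3 -m pendant '[[[0,0,-3,0,0,0,0.2],[-3.5,0,-1,0,0,0,0.2],[-3.5,0,0,0,0,0,0.2],[-3.5,0,0,0,0,0,0.2],[-3.5,0,0,0,0,0,0.2],[-3,0,0,0,0,0,0.2],[0,0,0,0,0,0,0.2],[0,0,0,0,0,0,0.2]]]'
cat > fin.py <<'E'
from look import *
np.set_printoptions(precision=1,suppress=True)
for n in ('wrist','side'):
    p=env.camera_params(n);print(n,'eye',g(p['eye']))
    G,c,im=cloud(n,(0,400,0,640))
    b=cv2.inRange(cv2.cvtColor(im,cv2.COLOR_BGR2HSV),(10,110,50),(30,255,255))
    N,lab,st,ce=cv2.connectedComponentsWithStats(b);G=G.reshape(400,640,3)
    a=proj(n,w(-86,-33,50))
    for i in range(1,N):
        if st[i,4]>8 and np.hypot(*(ce[i]-a))<60:
            v,u=np.where(lab==i);P=np.c_[u,v].astype(float);q=G[lab==i]
            e=np.array([g(onz(n,k,.045,p)) for k in P])
            print(st[i],ce[i],'depth med',np.median(q,0));
            for y0 in range(-46,-12,3):
                j=(e[:,1]>=y0)&(e[:,1]<y0+3)
                if j.any(): print('  y',y0,j.sum(),'x45 range',e[j,0].min(),e[j,0].max(),'row',v[j].min(),v[j].max(),'z',np.median(q[j,2]))
    if n=='wrist':
        u,v=map(int,a);cv2.imwrite('pics/fin.png',cv2.resize(im[max(v-50,0):v+50,u-50:u+50],None,fx=5,fy=5,interpolation=0)); print(u,v)
E
python3 fin.py
```

```text
time_s: 13.7
position: [0.5278, 0.0317, 0.2243]
tool_rot: [0.019, -0.44, 0.898, 0.014]
wrist_force: [-0.1, -0.5, -0.2]
width: 0.0526
gripper_force: 0.0
wrist eye [-99.1  -0.2 375.5]
[273  74  26  19 333] [285.2  83.3] depth med [-85.7 -32.8  46. ]
  y -40 53 x45 range -92.83031551836436 -82.02316053521258 row 75 88 z 33.67394084734221
  y -37 51 x45 range -93.67177650319775 -81.19620330353142 row 74 89 z 33.050479765982075
  y -34 53 x45 range -93.68774714302837 -81.21127818449189 row 74 89 z 32.05401011863995
  y -31 28 x45 range -92.87323406422976 -82.08305354617426 row 75 88 z 23.70160835363808
  y -28 29 x45 range -87.95030709145901 -79.56832555905142 row 81 91 z 46.66412293254496
  y -25 50 x45 range -89.62689150948327 -78.72499416197657 row 79 92 z 46.6591721110082
  y -22 42 x45 range -89.64069058257199 -78.73817879413599 row 79 92 z 46.6280976711782
  y -19 27 x45 range -89.64520420896612 -78.75100899863808 row 79 92 z 46.45276560004097
280 84
side eye [-450.3 -259.2  503.1]
[299 290  19  33 278] [309.7 304.2] depth med [-89.7 -35.9  33.2]
  y -46 27 x45 range -113.3649777390
[... 269 characters left out ...]
2012834325 -81.44442777282309 row 296 302 z 48.29978201905677
  y -34 17 x45 range -90.65449219373959 -74.69698693838232 row 292 300 z 53.34761103184166
  y -31 20 x45 range -90.97277463681108 -72.98885487797038 row 291 299 z 51.014581788254716
  y -28 23 x45 range -92.92863624430592 -72.60007807622904 row 290 299 z 44.38820941033866
  y -25 16 x45 range -93.58108174375654 -78.66504573341717 row 292 299 z 44.806939387739746
  y -22 18 x45 range -93.25681279547034 -78.29400171357726 row 291 298 z 44.95067154731022
  y -19 15 x45 range -92.27504210845711 -78.95822592617981 row 291 297 z 45.466395635645306
  y -16 1 x45 range -82.64177222223164 -82.64177222223164 row 292 292 z 44.93856844320848
```

View pics/fin.png

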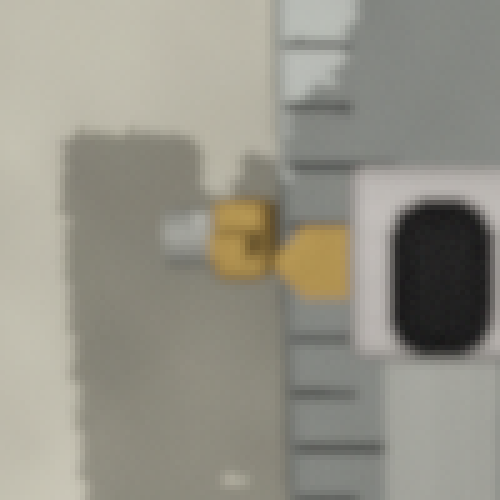

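The view from almost straight above shows the index point (row 86) about 2–3 mm short of the rider's centre (row 82). That is within the 6 mm tolerance, one more 6 mm tooth would not be better, and the catch is holding it. The arm is clear, so I'm handing in.

```bash
python3 -c "
from station import env
print(env.hand_in())"
```

```text
the job is handed in; nothing more can be done
None
```

I handed the job in with the lever down and the slide held by the catch, its index about 2–3 mm short of the rider (limit 6 mm). The arm is clear and never went near the beaker or jar; hand-in returned no verdict.

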